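Slide a marking plate out over the end of the ledge

ROBOT

A 7-joint arm with a two-finger parallel gripper is mounted at the origin on the work surface. World frame = base frame: x ahead of the robot, y to its left, z up, the work surface at z = 0. Lengths are in mm, angles in rad, forces in N, time in s.
With the tool pointing down it reaches from about 400 to 875 mm from the base axis. Payload 4.4 kg.
Tool frame: the origin (TCP) lies midway between the tips of the shut fingers; the grasp point (between the pads) lies 19 mm behind it; x points along the fingers, z is the direction in which the jaws open and shut, and the axes are right-handed (so a half turn about x gives the same grasp; the last joint's range is limited). The gripper opens to 85 mm and grips with 20 to 120 N. Pads are 22 mm wide; open, the fingers measure 114 mm over their backs; the gripper's body (76 mm by 85 mm) begins 54 mm behind the grasp point. The pads swing forward as they close: fully open they stand 13 mm farther back than shut.
Start: joints at [-1.215, 0.628, 0.038, 1.517, -0.027, 0.996, -0.02], TCP at [266.091, 593.054, 231.313] pointing down, gripper open.
Joint ranges: [-3.06, 3.06], [-0.37, 2.12], [-1.25, 1.32], [0.18, 2.47], [-1.1, 4.24], [0.23, 1.98], [-2.94, 2.94]. Speed limits (rad/s): [2.57, 2.57, 3.14, 3.14, 3.14, 3.14, 3.14].

INTERFACE

Orientations are given as [roll, pitch, yaw] about the fixed x, y, z axes, in that order (R = Rz(yaw) Ry(pitch) Rx(roll)).
In Python, from cell import ctrl gives the robot as it stands. The module is installed in compiled form; this text tells all that it offers.
- The arm moves only by the tool servo_tool, never from a script. Its argument "rows" is a list of rows, each an object of numbers: "dx", "dy", "dz": the shift along the tool's x, y, z in units of 750 mm (1.0 is 750 mm); "wx", "wy", "wz": the turn, a rotation vector about the tool's x, y, z in units of 6 degrees (1.0 is 6 degrees); "fingers": the closure, from 0 (fully open) to 1 (shut). In form: [{"dx": .., "dy": .., "dz": .., "wx": .., "wy": .., "wz": .., "fingers": ..}, ...]. A call has 1 to 5 rows; each row shifts and turns the commanded pose from where the row before left it, along the tool's axes as they then stand; what a row does not reach is not made up. A row lasts 1/8 s, in which the tool goes at most 62.5 mm and 10.7 degrees, less where a joint would pass 70% of its speed; a pose out of reach is approached as far as the arm can. A call with a number of a shift or a turn outside -1 to 1 is refused whole. A call with a gripper value outside its range is refused whole. The fingers move at their own pace and stop on an object; the grip force is fixed at half the most. Time passes only in rows, so rows that do not move let the fingers close. It gives the time, the measured TCP pose, the force and the opening at its end, in the units of the state.
- ctrl.read_state(): the state, without advancing time (a new reading comes with each control period).
- ctrl.get_image(name): name is "scene" or "top" or "wrist"; returns the picture (384x512x3 uint8, red, green, blue); there is no depth.
- ctrl.camera_info(name): a dict with "fovy" (degrees; the focal length in pixels is half the picture's height over the tangent of half this angle, whatever the lens; pixels are square), "cx", "cy" (the principal point, pixels), "R" (3x3) and "t" (3): a world point X has camera coordinates R X + t. Camera axes: x right, y down, z forward; pixel columns grow to the right and rows downward; lengths in mm; the calibration is good to about 2 mm. A picture is of the moment at which its call begins: read the wrist's pose just before it. camera_info takes no time and is no camera call; for the wrist camera it gives the pose at the moment of the call.
- ctrl.finish_job(): hands the job in, once; it reports no verdict.
Trained networks look in the newest picture that a camera, given by its name, has taken for a name from the list of things; names that differ only in an ending like _2 or _b are one class to them, and where a whole thing is asked for, a point or a joint stands for the part that bears it (a point fixed in the world has none). Each returns a list of dicts, best first, with "conf" (0 to 1); they miss things now and then, are a little off and sometimes report something else, mostly with a low value. They report only what shows in the picture. A call takes as long as a camera call. They do not tell look-alikes from the thing itself.
- ctrl.search_frame(label, camera): "extent" ([centre column, centre row, width, height] in pixels, round what is visible of it).
- ctrl.silhouettes(label, camera): "region" (384x512 bool, what is visible of it) and "extent" ([centre column, centre row, width, height] in pixels, round what is visible of it).
- ctrl.mark_of(label, camera): "point" ([column, row] in pixels: a listed point, or the origin of a listed thing).
The state is a dict: "clock": time; "qpos": joint angles; "qd": joint speeds; "tau": joint torques, N m; "eef_pos": TCP position; "tool_rot": TCP orientation; "force": force on the tool from outside, world axes, zero at the start; "torque": the same for the moment, N m; "width": finger opening in mm.
Only numpy, scipy, OpenCV 4.12 (cv2) and the standard library are available. Lean on these libraries where they do the work, as an engineer would, in place of code of your own. Each camera call takes 0.05 s, during which the arm holds its last target.

TASK

Two flat aluminium plates lie on the plywood ledge; the one with two round holes is wanted next, and a pattern weight stands between it and the end of the ledge nearest to it. First push that weight straight back until it rests against the guide strip, then push the plate along the ledge until its end sticks out about 45 mm over that nearest end, lying flat and square to the ledge, so that its edge can be taken hold of. Only push with the fingertips: lift nothing, let nothing fall, and leave the other plate, the other weight and everything else where they are.

Things in the scene. Friction and masses are not known exactly. Their poses are not given: they have to be found in the camera images.
- ledge: fixed plywood ledge, 520 mm long, top 60 mm above the table. Origin at table height under mid-length; own x across it, away from the robot, own y along it to the robot's left, z up. Top reaches from x = -100 to +90 mm, where a dark guide strip 22 mm high, 20 mm thick runs along the whole back. Open ends at y = +260 and -260 mm. Turned up to 8 degrees either way
- holed_plate: the plate to push: flat aluminium plate with two round holes (32 mm, 70 mm apart), 130 mm long (own y, along the ledge), 80 mm wide (own x), 6 mm thick, 0.1 to 0.2 kg. Lies on the ledge's left or right half, up to 5 degrees out of square. Origin at the centre of its underside. Slides with ordinary friction, stays where left, tips off when half is over the end
- slot_plate: the other aluminium plate, with one long slot, 110 mm long (own y), 80 mm wide, 6 mm thick; on the other half of the ledge. Leave alone. Origin at the centre of its underside
- weight_left: pattern weight: dark steel bar 40 mm (own x, across the ledge) by 50 mm (own y) by 25 mm high, black knob on top (18 mm wide, top at 45 mm), 0.3 to 0.5 kg. Stands on the ledge between the left (+y) half's plate and the left end. Origin at the centre of its underside: 20 mm from the strip's face when against it, that is at x = 70 mm of the ledge
- weight_right: the same pattern weight near the right (-y) end of the ledge
- strip_face (a point): point on the front face of the guide strip, at the middle of the ledge's length, at the height of the ledge's top
- ledge_left_end (a point): point on the top edge of the ledge's left (+y) end, 30 mm nearer the robot than the middle line of the ledge (x = -30 mm of the ledge)
- ledge_right_end (a point): the same point on the right (-y) end
- spool: small thread spool, 38 mm across, 42 mm high, standing upright on the ledge just in front of the strip near mid-length. Leave alone. Origin under its centre
- cone: white thread cone, 68 mm across, 140 mm high, on the table beyond the left end of the ledge. Leave alone. Origin under its centre
- tub: white lidded tub with a yellow label, 100 mm across, 190 mm high, on the table to the left. Leave alone. Origin under its centre
- ruler: steel ruler 300 by 30 by 4 mm lying on the table beyond the ledge. Leave alone
- shears: shears with orange handles, about 260 mm long, lying on the table to the right. Leave alone
- pencil: orange pencil, 145 mm long, lying on the table to the left, nearer the robot than the ledge. Leave alone
Mind the look-alikes: they are no part of the job. What is shaped like the holed_plate but turquoise or yellow is not meant.

How it is judged (in metres and radians):
On the way, in this order (a step that is already met when the one before it is completed fails the run):
1. the weight in the plate's way is pushed back to the guide strip while the plate has not yet been moved (by more than 20 mm) (((y of holed_plate in the frame of ledge above 0 m and x of weight_left in the frame of ledge above 0.06 m and angle between the x axis of weight_left and the x axis of ledge, either way round below 0.3 rad) or (y of holed_plate in the frame of ledge below 0 m and x of weight_right in the frame of ledge above 0.06 m and angle between the x axis of weight_right and the x axis of ledge, either way round below 0.3 rad)) and distance of holed_plate from where it was at the start of the episode below 0.02 m), for 0.2 s.
2. the plate with two holes is pushed out over its end of the ledge ((y of holed_plate in the frame of ledge between 0.224 and 0.254 m or y of holed_plate in the frame of ledge between -0.254 and -0.224 m) and x of holed_plate in the frame of ledge between -0.065 and 0.012 m and angle between the y axis of holed_plate and the y axis of ledge, either way round below 0.15 rad and angle between holed_plate's own z axis and vertical below 0.06 rad), for 0.2 s.
At the end, for the whole second after the job is handed in: The holed plate rests flat on the ledge, 29 to 59 mm over its nearest end, square within 0.15 rad, its centre at x -65 to +12 mm of the ledge; that end's weight rests within 10 mm of the strip (origin beyond x = 60 mm of the ledge, turned under 0.3 rad) (all of step 2 and ((y of holed_plate in the frame of ledge above 0 m and x of weight_left in the frame of ledge above 0.06 m and angle between the x axis of weight_left and the x axis of ledge, either way round below 0.3 rad) or (y of holed_plate in the frame of ledge below 0 m and x of weight_right in the frame of ledge above 0.06 m and angle between the x axis of weight_right and the x axis of ledge, either way round below 0.3 rad)) and linear speed of each of holed_plate, weight_left, weight_right below 0.01 m/s); the robot touches nothing.
It fails at once if the plate with two holes is lifted, tipped up or falls off the ledge (height (world z) of holed_plate above 0.072 m or height (world z) of holed_plate below 0.05 m or angle between holed_plate's own z axis and vertical above 0.2 rad).
It fails at once if a weight is lifted, tipped over or falls off the ledge (height (world z) of any of weight_left, weight_right above 0.072 m or height (world z) of any of weight_left, weight_right below 0.05 m or angle between any of weight_left, weight_right's own z axis and vertical above 0.5 rad).
It fails at once if the weight at the other end of the ledge is moved by more than 15 mm ((y of holed_plate in the frame of ledge above 0 m and distance of weight_right from where it was at the start of the episode above 0.015 m) or (y of holed_plate in the frame of ledge below 0 m and distance of weight_left from where it was at the start of the episode above 0.015 m)).
It fails at once if the slotted plate, the spool or another bystander is moved by more than 15 mm (distance of any of slot_plate, spool, cone, tub, ruler, shears, pencil from where it was at the start of the episode above 0.015 m).
It also fails if it takes over 54 s, if anything falls off the work surface, if the arm or the gripper's body presses on something with over 40 N, if the wrist force passes 120 N, or if a joint passes its speed limit or range.

## Working session

There is one attempt and no reset: what is moved stays moved. The work goes in short steps, Python scripts to look and compute and a tool call to move; the robot and the scene stay as the last step left them, time stands still between calls to the robot, and variables do not carry over. Pictures are saved under pics/ and viewed, and the job is handed in when it is done.

Besides the shell and the picture viewer there is one more tool, called after "Emit:" as name(argument=value, ...), one argument or row to a line, values as JSON. servo_tool: Moves the arm, as the interface text tells. Its arguments: {"type":"object","properties":{"rows":{"type":"array"}},"required":["rows"]}

```bash
mkdir -p pics
cat > h.py <<'E'
import numpy as np, cv2
from cell import ctrl
def save(n,im): cv2.imwrite(f'pics/{n}.png',cv2.cvtColor(im,cv2.COLOR_RGB2BGR))
def cam(n):
    i=ctrl.camera_info(n); f=192/np.tan(np.radians(i['fovy'])/2)
    return f,i['cx'],i['cy'],np.array(i['R']),np.array(i['t'])
def ray(n,px,z):
    f,cx,cy,R,t=cam(n); d=R.T@np.array([(px[0]-cx)/f,(px[1]-cy)/f,1]); c=-R.T@t
    return c+d*(z-c[2])/d[2]
def proj(n,X):
    f,cx,cy,R,t=cam(n); p=R@np.array(X,float)+t
    return p[:2]/p[2]*f+[cx,cy]
E
python3 - <<'E'
from h import *
s=ctrl.read_state(); print(s)
for n in ('scene','top','wrist'):
    save(n+'0',ctrl.get_image(n)); i=ctrl.camera_info(n); print(n,i)
Z={'strip_face':60,'ledge_left_end':60,'ledge_right_end':60,'holed_plate':60,'slot_plate':60,'weight_left':60,'weight_right':60,'spool':60}
for c in ('top','scene'):
  for k,z in Z.items():
    for d in ctrl.mark_of(k,c)[:4]: print(c,k,round(d['conf'],2),np.round(d['point'],1),np.round(ray(c,d['point'],z),1))
E
```

```text
{'clock': 0.0, 'qpos': array([-1.21481412,  0.62933056,  0.03846183,  1.51835446, -0.02697018,
        0.99631856, -0.02002472]), 'qd': array([-3.70468004e-05, -5.82698721e-04,  1.22506078e-03,  4.11704575e-04,
        3.18831713e-04,  1.59774764e-03, -2.61658696e-04]), 'tau': array([-4.77065405e-04, -5.63411021e+01,  1.22614469e+00, -1.93448210e+01,
        1.09723915e-02,  1.06607610e-02, -2.54661597e-05]), 'eef_pos': array([265.83860131, 592.46989121, 230.40389625]), 'tool_rot': array([-3.10947206,  1.56890383, -1.96048221]), 'force': array([ 0.00038682, -0.0667307 , -0.26248033]), 'torque': array([-0.00517047,  0.02564141, -0.01301725]), 'width': 85.4823637199159}
scene {'fovy': 47.70782764922985, 'cx': 257.95605963144453, 'cy': 198.14825890041203, 'R': array([[-0.43459976,  0.90060334,  0.00605518],
       [ 0.73337803,  0.35778917, -0.57805153],
       [-0.52276162, -0.24678033, -0.81597779]]), 't': array([ 215.86572526, -347.66500459, 1659.38743511])}
top {'fovy': 46.028503976936484, 'cx': 265.79751334389204, 'cy': 195.7380125128228, 'R': array([[ 1.04122227e-02, -9.99943984e-
[... 1382 characters left out ...]
43.3  60. ]
scene ledge_right_end 0.68 [189.5 148.9] [ 435.4 -284.4   60. ]
scene holed_plate 0.94 [227.8 163.8] [ 436.3 -138.8   60. ]
scene holed_plate 0.93 [224.3 123.1] [ 277.9 -237.1   60. ]
scene holed_plate 0.88 [122.6 178. ] [ 634.8 -411.5   60. ]
scene holed_plate 0.6 [240.9 198.1] [539.7 -38.   60. ]
scene slot_plate 0.71 [289.5 196.9] [469.8  94.8  60. ]
scene slot_plate 0.23 [419.3 270.5] [542.  516.4  60. ]
scene weight_left 0.65 [316.5 218.6] [507.6 198.9  60. ]
scene weight_left 0.23 [371.6 303.1] [690.8 425.8  60. ]
scene weight_right 0.55 [199.5 151.2] [ 429.5 -249.2   60. ]
scene spool 0.76 [239.6 199.5] [546.1 -39.2  60. ]
scene spool 0.38 [252.8 196.7] [518.9  -7.4  60. ]
```

Run:
```python
import cv2
a=cv2.imread('pics/top0.png')
cv2.imwrite('pics/topcrop.png',cv2.resize(a[140:290,190:390],None,fx=4,fy=4,interpolation=cv2.INTER_CUBIC))
a=cv2.imread('pics/scene0.png')
cv2.imwrite('pics/scenecrop.png',cv2.resize(a[95:275,140:380],None,fx=3.3,fy=3.3,interpolation=cv2.INTER_CUBIC))
```

```text
(no output)
```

View pics/topcrop.png

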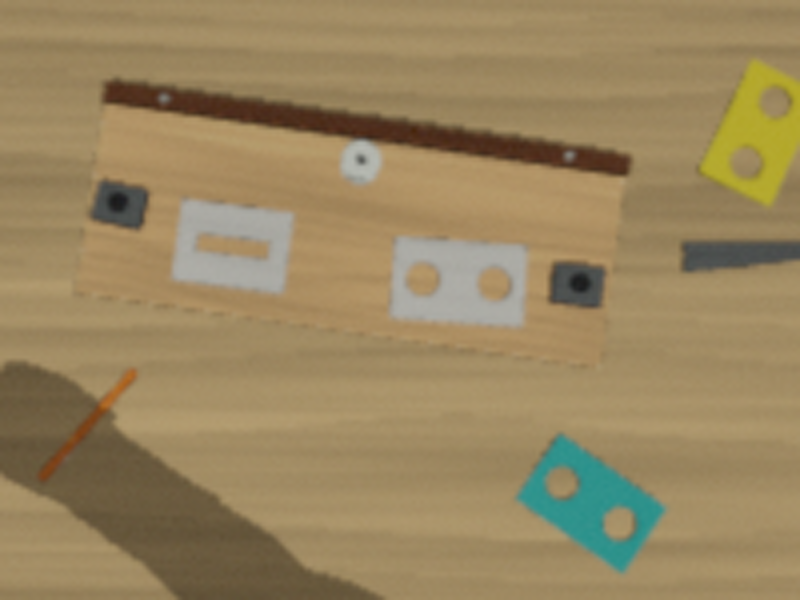

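View pics/scenecrop.png

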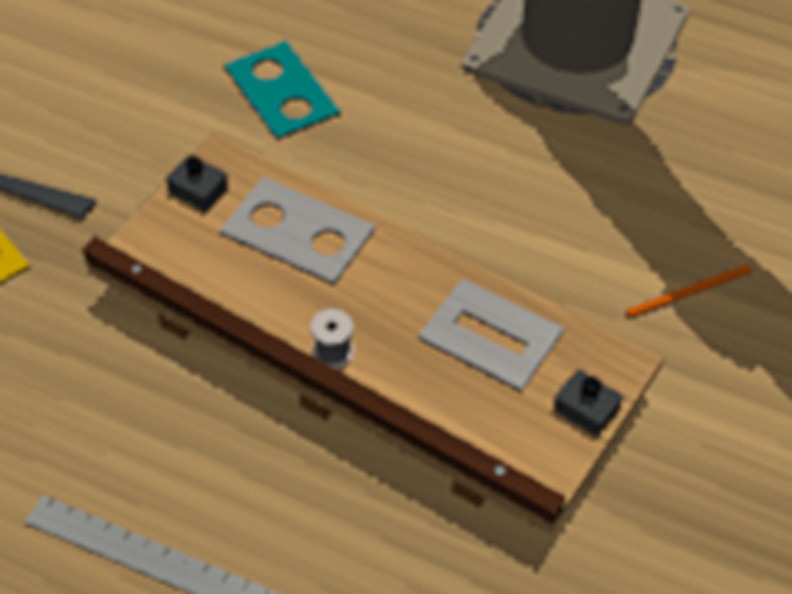

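View pics/scene0.png

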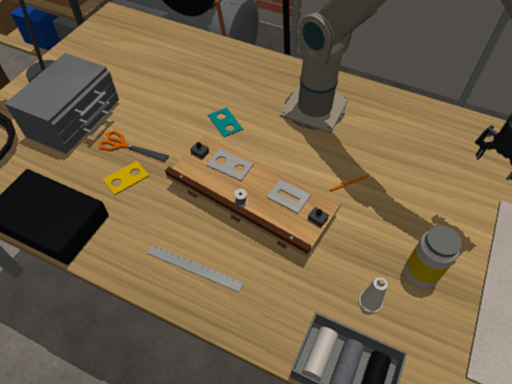

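Run:
```python
from h import *
def T(n,u,v,z):
    if n=='top': p=(u/4+190-.4,v/4+140-.4)
    else: p=(u/3.3+140-.35,v/3.3+95-.35)
    return ray(n,p,z)
P={'FL':('top',76,292,60),'FR':('top',600,365,60),'BL':('top',105,80,82),'BR':('top',631,157,82),'sfL':('top',103,104,82),'sfR':('top',628,176,82),
'sFL':('scene',662,358,60),'sFR':('scene',218,133,60),
'pA':('top',396,236,66),'pB':('top',528,246,66),'pC':('top',524,327,66),'pD':('top',389,318,66),
'spA':('scene',265,178,66),'spB':('scene',373,229,66),'spC':('scene',334,282,66),'spD':('scene',220,232,66),
'wknob':('top',580,283,105),'w1':('top',555,262,85),'w2':('top',606,264,85),'w3':('top',600,307,85),'w4':('top',549,302,85),
'sknob':('scene',193,161,105)}
R={k:T(*v) for k,v in P.items()}
for k,v in R.items(): print(k,np.round(v,1))
d=R['FL']-R['FR']; print('front len',np.linalg.norm(d),'yaw',np.degrees(np.arctan2(-d[0],d[1])))
d=R['BL']-R['BR']; print('back len',np.linalg.norm(d),'yaw',np.degrees(np.arctan2(-d[0],d[1])))
yaw=np.arctan2(-d[0],d[1])
ex=np.array([np.cos(yaw),np.sin(yaw)]);ey=np.array([-np.sin(yaw),np.cos(yaw)])
es=[R['FL'][:2]+100*ex-260*ey,R['FR'][:2]+100*ex+260*ey,R['BL'][:2]-110*ex-260*ey,R['BR'][:2]-110*ex+260*ey]
print(np.round(es,1)); O=np.mean(es,0);print(O,yaw)
for k,v in R.items():
    w=v[:2]-O; print(k,np.round([w@ex,w@ey],1))
```

```text
FL [423.2 241.9  60. ]
FR [ 357.3 -270.8   60. ]
BL [629.8 215.6  82. ]
BR [ 559.3 -298.6   82. ]
sfL [606. 217.  82.]
sfR [ 540.6 -295.6   82. ]
sFL [423.2 243.8  60. ]
sFR [ 356.1 -267.4   60. ]
pA [481.  -70.8  66. ]
pB [ 472.6 -200.    66. ]
pC [ 393.3 -196.    66. ]
pD [400.7 -64.4  66. ]
spA [ 393.9 -190.6   66. ]
spB [406.  -63.2  66. ]
spC [481.5 -67.7  66. ]
spD [ 475.4 -196.3   66. ]
wknob [ 434.1 -244.8  105. ]
w1 [ 455.6 -223.8   85. ]
w2 [ 454.2 -273.1   85. ]
w3 [ 412.5 -267.    85. ]
w4 [ 416.8 -217.8   85. ]
sknob [ 435.  -245.7  105. ]
front len 516.9403154789062 yaw -7.325863800151145
back len 519.017286925731 yaw -7.808969577282134
[[487.  -29.3]
 [491.7 -26.8]
 [485.5 -27.1]
 [485.6 -26.1]]
[487.46174581 -27.31023454] -0.13629223031164303
FL [-100.2  258. ]
FR [ -95.9 -258.9]
BL [108. 260.]
BR [ 108. -259.]
sfL [ 84.3 258.2]
sfR [  89.1 -258.5]
sFL [-100.5  259.9]
sFR [ -97.6 -255.7]
pA [ -0.4 -44. ]
pB [   8.7 -173.1]
pC [ -70.4 -179.9]
pD [-80.9 -48.5]
spA [ -70.5 -174.5]
spB [-75.8 -46.6]
spC [ -0.5 -40.8]
spD [  11.  -169.1]
wknob [ -23.3 -222.7]
w1 [  -4.9 -199. ]
w2 [   0.4 -248. ]
w3 [ -41.7 -247.7]
w4 [ -44.1 -198.3]
sknob [ -22.3 -223.5]
```

```bash
cat >> h.py <<'E'
from scipy.spatial.transform import Rotation as Ro
O=np.array([487.5,-27.3]);YAW=-0.1335
ex=np.array([np.cos(YAW),np.sin(YAW)]);ey=np.array([-np.sin(YAW),np.cos(YAW)])
def L2W(x,y): return O+x*ex+y*ey
def W2L(p): w=np.array(p)[:2]-O; return np.array([w@ex,w@ey])
def toolR(s=None):
    s=s or ctrl.read_state(); return Ro.from_euler('xyz',s['tool_rot']).as_matrix()
def target(zdir): # tool pointing down with z axis along zdir (2d)
    x=np.array([0,0,-1.]);z=np.array([*zdir,0]);z/=np.linalg.norm(z);return np.column_stack([x,np.cross(z,x),z])
def plan(xyz,zdir=None):
    s=ctrl.read_state();R=toolR(s)
    if zdir is not None:
        Rt=target(zdir); rv=Ro.from_matrix(R.T@Rt).as_rotvec()
    else: Rt=R; rv=np.zeros(3)
    d=np.array(xyz)-s['eef_pos']
    print('clock',round(s['clock'],2),'pos',np.round(s['eef_pos'],1),'ledge',np.round(W2L(s['eef_pos']),1),'F',np.round(s['force'],1),'w',round(s['width'],1))
    print('shift in cur tool mm',np.round(R.T@d,1),'units',np.round(R.T@d/750,4),'| in target tool units',np.round(Rt.T@d/750,4),'turn units',np.round(np.degrees(rv)/6,2))
E
python3 - <<'E'
from h import *
print(toolR().round(3))
for k in ('tub','cone'):
    for d in ctrl.mark_of(k,'top')[:2]: print(k,d['conf'],ray('top',d['point'],0).round())
print(L2W(-70,-223))
plan([450,100,231],ey); plan([*L2W(-75,-223),231],ey); plan([*L2W(-75,-223),231],-ey)
E
```

```text
[[-0.    -0.912  0.409]
 [ 0.     0.409  0.912]
 [-1.     0.     0.   ]]
tub 0.89 [495. 539.   0.]
cone 0.66 [659. 422.   0.]
cone 0.57 [ 425. -148.    0.]
[ 388.44070365 -238.99850214]
clock 1.05 pos [266.1 593.1 231.3] ledge [-302.   585.4] F [-0.3 -0.1 -0.5] w 85.6
shift in cur tool mm [ 3.000e-01 -3.697e+02 -3.745e+02] units [ 4.000e-04 -4.929e-01 -4.994e-01] | in target tool units [ 4.000e-04 -3.305e-01 -6.189e-01] turn units [-2.75  0.   -0.  ]
clock 1.05 pos [266.1 593.1 231.3] ledge [-302.   585.4] F [-0.3 -0.1 -0.5] w 85.6
shift in cur tool mm [ 3.000e-01 -4.475e+02 -7.104e+02] units [ 4.000e-04 -5.967e-01 -9.472e-01] | in target tool units [ 4.0000e-04 -3.0270e-01 -1.0778e+00] turn units [-2.75  0.   -0.  ]
clock 1.05 pos [266.1 593.1 231.3] ledge [-302.   585.4] F [-0.3 -0.1 -0.5] w 85.6
shift in cur tool mm [ 3.000e-01 -4.475e+02 -7.104e+02] units [ 4.000e-04 -5.967e-01 -9.472e-01] | in target tool units [4.0000e-04 3.0270e-01 1.0778e+00] turn units [27.25 -0.   -0.  ]
```

Emit:
servo_tool(
  rows=[
    {"dy": -0.045,"dz": -0.055,"wx": -1,"fingers": 1},
    {"dy": -0.04,"dz": -0.06,"wx": -1,"fingers": 1},
    {"dy": -0.035,"dz": -0.062,"wx": -0.75,"fingers": 1},
    {"dy": -0.033,"dz": -0.062,"fingers": 1},
    {"dy": -0.033,"dz": -0.062,"fingers": 1},
  ],
)

```text
schema error: expected keys dx, dy, dz, wx, wy, wz, fingers
```

Emit:
servo_tool(
  rows=[
    {"dy": -0.033,"dz": -0.062,"fingers": 1},
    {"dy": -0.033,"dz": -0.062,"fingers": 1},
    {"dy": -0.03,"dz": -0.062,"fingers": 1},
    {"dy": -0.03,"dz": -0.062,"fingers": 1},
    {"dy": -0.015,"dz": -0.062,"fingers": 1},
  ],
)

```text
schema error: expected keys dx, dy, dz, wx, wy, wz, fingers
```

Run:
```python
from h import *
print(ctrl.read_state()['qpos'].round(2))
plan([*L2W(-75,-223),150],ey)
```

```text
[-1.21  0.63  0.04  1.52 -0.03  1.   -0.02]
clock 1.05 pos [266.1 593.1 231.3] ledge [-302.   585.4] F [-0.3 -0.1 -0.5] w 85.6
shift in cur tool mm [  81.3 -447.5 -710.4] units [ 0.1084 -0.5967 -0.9472] | in target tool units [ 0.1084 -0.3027 -1.0778] turn units [-2.75  0.   -0.  ]
```

All keys are required.

Emit:
servo_tool(
  rows=[
    {"dx": 0,"dy": -0.045,"dz": -0.055,"wx": -1,"wy": 0,"wz": 0,"fingers": 1},
    {"dx": 0,"dy": -0.04,"dz": -0.06,"wx": -1,"wy": 0,"wz": 0,"fingers": 1},
    {"dx": 0,"dy": -0.035,"dz": -0.062,"wx": -0.75,"wy": 0,"wz": 0,"fingers": 1},
    {"dx": 0,"dy": -0.033,"dz": -0.062,"wx": 0,"wy": 0,"wz": 0,"fingers": 1},
    {"dx": 0,"dy": -0.033,"dz": -0.062,"wx": 0,"wy": 0,"wz": 0,"fingers": 1},
  ],
)

```text
clock: 1.68
eef_pos: [347.6, 338.2, 231.6]
tool_rot: [-0.76, 1.57, 0.677]
force: [1.6, 0.3, 0.8]
width: 0.2
```

Emit:
servo_tool(
  rows=[
    {"dx": 0,"dy": -0.033,"dz": -0.062,"wx": 0,"wy": 0,"wz": 0,"fingers": 1},
    {"dx": 0,"dy": -0.033,"dz": -0.062,"wx": 0,"wy": 0,"wz": 0,"fingers": 1},
    {"dx": 0,"dy": -0.03,"dz": -0.062,"wx": 0,"wy": 0,"wz": 0,"fingers": 1},
    {"dx": 0,"dy": -0.03,"dz": -0.062,"wx": 0,"wy": 0,"wz": 0,"fingers": 1},
    {"dx": 0,"dy": -0.015,"dz": -0.062,"wx": 0,"wy": 0,"wz": 0,"fingers": 1},
  ],
)

```text
clock: 2.3
eef_pos: [421.9, 93.5, 231.6]
tool_rot: [-1.283, 1.569, 0.153]
force: [0.4, 0.8, 0.4]
width: -0.4
```

Run:
```python
from h import *
print(ctrl.read_state()['qpos'].round(2))
plan([*L2W(-75,-223),150],ey)
```

```text
[-0.29  0.32  0.01  2.09 -0.    0.73  1.16]
clock 2.3 pos [421.9  93.5 231.6] ledge [-81. 111.] F [0.4 0.8 0.4] w -0.4
shift in cur tool mm [  81.5   -6.3 -334. ] units [ 0.1086 -0.0084 -0.4453] | in target tool units [ 0.1089 -0.0081 -0.4453] turn units [-0.01  0.    0.02]
```

Emit:
servo_tool(
  rows=[
    {"dx": 0,"dy": 0,"dz": -0.065,"wx": 0,"wy": 0,"wz": 0,"fingers": 1},
    {"dx": 0,"dy": 0,"dz": -0.065,"wx": 0,"wy": 0,"wz": 0,"fingers": 1},
    {"dx": 0,"dy": -0.008,"dz": -0.065,"wx": 0,"wy": 0,"wz": 0,"fingers": 1},
    {"dx": 0,"dy": 0,"dz": -0.065,"wx": 0,"wy": 0,"wz": 0,"fingers": 1},
    {"dx": 0.02,"dy": 0,"dz": -0.065,"wx": 0,"wy": 0,"wz": 0,"fingers": 1},
  ],
)

```text
clock: 2.92
eef_pos: [395.1, -149.1, 217.2]
tool_rot: [-1.698, 1.567, -0.261]
force: [0.8, 0.3, -0.3]
width: -0.1
```

Emit:
servo_tool(
  rows=[
    {"dx": 0.03,"dy": 0,"dz": -0.065,"wx": 0,"wy": 0,"wz": 0,"fingers": 1},
    {"dx": 0.03,"dy": 0,"dz": -0.055,"wx": 0,"wy": 0,"wz": 0,"fingers": 1},
    {"dx": 0.028,"dy": 0,"dz": 0,"wx": 0,"wy": 0,"wz": 0,"fingers": 1},
    {"dx": 0,"dy": 0,"dz": 0,"wx": 0,"wy": 0,"wz": 0,"fingers": 1},
  ],
)

```text
clock: 3.42
eef_pos: [381.1, -236.2, 149.3]
tool_rot: [1.179, 1.568, 2.615]
force: [-0.1, 0.8, 0.4]
width: 0.2
```

Run:
```python
from h import *
plan([*L2W(-75,-223),70],ey)
for n in ('top','scene','wrist'): save(n+'1',ctrl.get_image(n))
a=cv2.imread('pics/top1.png')[140:290,190:390];b=cv2.imread('pics/wrist1.png')
cv2.imwrite('pics/m1.png',np.hstack([cv2.resize(a,(400,300)),cv2.resize(b,(400,300))]))
```

```text
clock 3.42 pos [ 381.1 -236.2  149.3] ledge [ -77.6 -221.2] F [-0.1  0.8  0.4] w 0.2
shift in cur tool mm [79.3 -2.9 -1.9] units [ 0.1058 -0.0038 -0.0025] | in target tool units [ 0.1058 -0.0035 -0.0024] turn units [-0.01  0.01 -0.03]
```

View pics/m1.png

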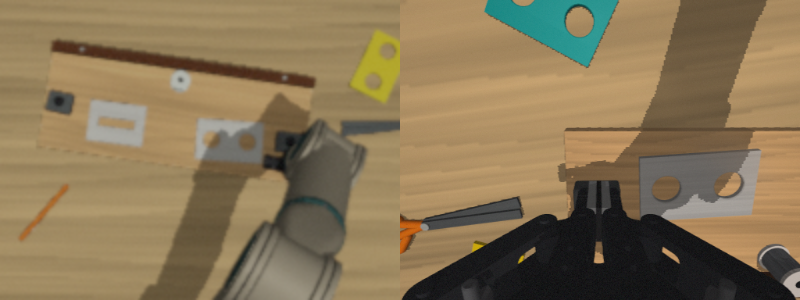

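Emit:
servo_tool(
  rows=[
    {"dx": 0.04,"dy": 0,"dz": -0.0025,"wx": 0,"wy": 0,"wz": 0,"fingers": 1},
    {"dx": 0.04,"dy": 0,"dz": 0,"wx": 0,"wy": 0,"wz": 0,"fingers": 1},
    {"dx": 0.025,"dy": 0,"dz": 0,"wx": 0,"wy": 0,"wz": 0,"fingers": 1},
    {"dx": 0,"dy": -0.01,"dz": 0,"wx": 0,"wy": 0,"wz": 0,"fingers": 1},
    {"dx": 0,"dy": -0.01,"dz": 0,"wx": 0,"wy": 0,"wz": 0,"fingers": 1},
  ],
)

```text
clock: 4.2
eef_pos: [398.6, -240.5, 72.7]
tool_rot: [-1.877, 1.568, -0.439]
force: [0.0, 0.1, -0.2]
width: -0.2
```

Emit:
servo_tool(
  rows=[
    {"dx": 0,"dy": -0.01,"dz": 0,"wx": 0,"wy": 0,"wz": 0,"fingers": 1},
    {"dx": 0,"dy": -0.01,"dz": 0,"wx": 0,"wy": 0,"wz": 0,"fingers": 1},
    {"dx": 0,"dy": -0.01,"dz": 0,"wx": 0,"wy": 0,"wz": 0,"fingers": 1},
    {"dx": 0,"dy": -0.01,"dz": 0,"wx": 0,"wy": 0,"wz": 0,"fingers": 1},
    {"dx": 0,"dy": -0.01,"dz": 0,"wx": 0,"wy": 0,"wz": 0,"fingers": 1},
  ],
)

```text
clock: 4.82
eef_pos: [434.2, -245.3, 71.5]
tool_rot: [1.408, 1.57, 2.844]
force: [-3.0, 1.1, 3.1]
width: 0.3
```

Run:
```python
from h import *
plan([*L2W(39,-223),70],ey)
n='scene';im=ctrl.get_image(n);save(n+'2',im)
a=cv2.imread('pics/scene2.png')[95:275,140:380]
cv2.imwrite('pics/m2.png',cv2.resize(a,None,fx=3.3,fy=3.3,interpolation=cv2.INTER_CUBIC))
```

```text
clock 4.83 pos [ 434.2 -245.3   71.5] ledge [ -23.8 -223.2] F [-3.   1.1  3.1] w 0.3
shift in cur tool mm [  1.5 -62.8   0.2] units [ 0.002  -0.0838  0.0003] | in target tool units [ 0.0021 -0.0838  0.0002] turn units [-0.  0. -0.]
```

View pics/m2.png

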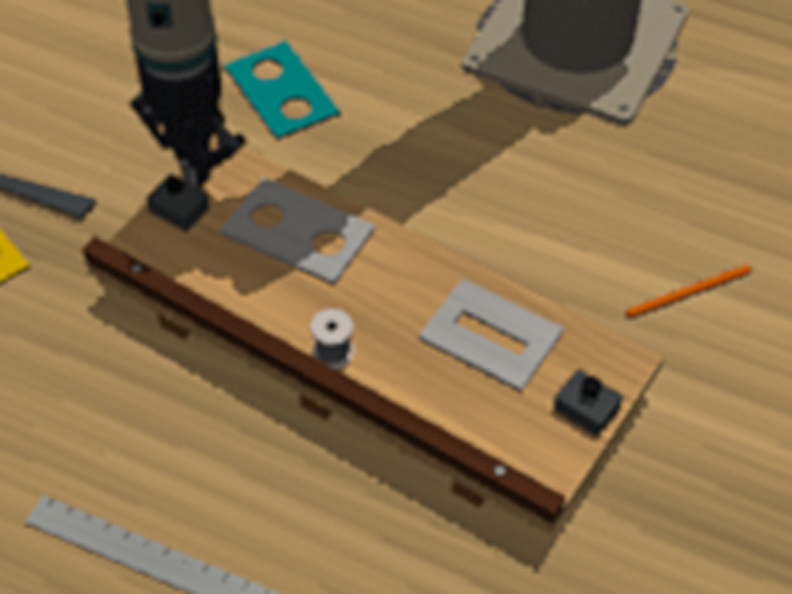

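Emit:
servo_tool(
  rows=[
    {"dx": 0,"dy": -0.01,"dz": 0,"wx": 0,"wy": 0,"wz": 0,"fingers": 1},
    {"dx": 0,"dy": -0.01,"dz": 0,"wx": 0,"wy": 0,"wz": 0,"fingers": 1},
    {"dx": 0,"dy": -0.01,"dz": 0,"wx": 0,"wy": 0,"wz": 0,"fingers": 1},
    {"dx": 0,"dy": -0.01,"dz": 0,"wx": 0,"wy": 0,"wz": 0,"fingers": 1},
    {"dx": 0,"dy": -0.01,"dz": 0,"wx": 0,"wy": 0,"wz": 0,"fingers": 1},
  ],
)

```text
clock: 5.5
eef_pos: [471.7, -250.3, 71.5]
tool_rot: [-1.177, 1.571, 0.26]
force: [-1.3, 0.5, -0.7]
width: 0.1
```

Emit:
servo_tool(
  rows=[
    {"dx": 0,"dy": -0.01,"dz": 0,"wx": 0,"wy": 0,"wz": 0,"fingers": 1},
    {"dx": 0,"dy": -0.009,"dz": 0,"wx": 0,"wy": 0,"wz": 0,"fingers": 1},
    {"dx": 0,"dy": -0.004,"dz": 0,"wx": 0,"wy": 0,"wz": 0,"fingers": 1},
    {"dx": 0,"dy": -0.004,"dz": 0,"wx": 0,"wy": 0,"wz": 0,"fingers": 1},
    {"dx": 0,"dy": 0,"dz": 0,"wx": 0,"wy": 0,"wz": 0,"fingers": 1},
  ],
)

```text
clock: 6.12
eef_pos: [491.5, -253.0, 71.6]
tool_rot: [-1.776, 1.57, -0.339]
force: [-1.6, -0.2, -1.1]
width: 0.1
```

Run:
```python
from h import *
plan([*L2W(39,-223),70],ey)
n='scene';im=ctrl.get_image(n);save(n+'3',im)
a=cv2.imread('pics/scene3.png')[95:225,140:280]
cv2.imwrite('pics/m3.png',cv2.resize(a,None,fx=4,fy=4,interpolation=cv2.INTER_CUBIC))
```

```text
clock 6.12 pos [ 491.5 -253.    71.6] ledge [  34.  -223.2] F [-1.6 -0.2 -1.1] w 0.1
shift in cur tool mm [ 1.6 -5.   0.2] units [ 0.0021 -0.0067  0.0002] | in target tool units [ 0.0021 -0.0067  0.0002] turn units [-0. -0.  0.]
```

View pics/m3.png

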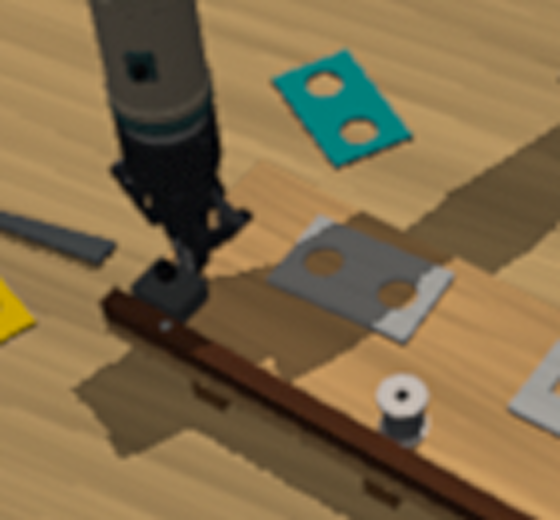

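Emit:
servo_tool(
  rows=[
    {"dx": 0,"dy": -0.003,"dz": 0,"wx": 0,"wy": 0,"wz": 0,"fingers": 1},
    {"dx": 0,"dy": -0.002,"dz": 0,"wx": 0,"wy": 0,"wz": 0,"fingers": 1},
    {"dx": 0,"dy": 0,"dz": 0,"wx": 0,"wy": 0,"wz": 0,"fingers": 1},
  ],
)

```text
clock: 6.55
eef_pos: [495.1, -253.5, 71.6]
tool_rot: [-1.794, 1.57, -0.357]
force: [-1.7, -0.1, 2.1]
width: 0.1
```

Emit:
servo_tool(
  rows=[
    {"dx": 0,"dy": -0.0015,"dz": 0,"wx": 0,"wy": 0,"wz": 0,"fingers": 1},
    {"dx": 0,"dy": -0.0015,"dz": 0,"wx": 0,"wy": 0,"wz": 0,"fingers": 1},
    {"dx": 0,"dy": 0,"dz": 0,"wx": 0,"wy": 0,"wz": 0,"fingers": 1},
  ],
)

```text
clock: 6.92
eef_pos: [495.6, -253.6, 71.5]
tool_rot: [1.427, 1.568, 2.864]
force: [-4.9, 0.6, 3.6]
width: -0.1
```

Emit:
servo_tool(
  rows=[
    {"dx": 0,"dy": 0.02,"dz": 0,"wx": 0,"wy": 0,"wz": 0,"fingers": 1},
    {"dx": 0,"dy": 0.02,"dz": 0,"wx": 0,"wy": 0,"wz": 0,"fingers": 1},
    {"dx": -0.05,"dy": 0.02,"dz": 0,"wx": 0,"wy": 0,"wz": 0,"fingers": 1},
    {"dx": -0.05,"dy": 0.02,"dz": 0,"wx": 0,"wy": 0,"wz": 0,"fingers": 1},
    {"dx": -0.01,"dy": 0.02,"dz": 0.05,"wx": 0,"wy": 0,"wz": 0,"fingers": 1},
  ],
)

```text
clock: 7.55
eef_pos: [430.4, -209.9, 156.7]
tool_rot: [-1.956, 1.561, -0.524]
force: [0.4, 0.6, -0.7]
width: 0.0
```

Emit:
servo_tool(
  rows=[
    {"dx": 0,"dy": 0,"dz": 0.06,"wx": 0,"wy": 0,"wz": 0,"fingers": 0.8},
    {"dx": 0,"dy": 0,"dz": 0.06,"wx": 0,"wy": 0,"wz": 0,"fingers": 0.6},
    {"dx": 0,"dy": 0,"dz": 0.06,"wx": 0,"wy": 0,"wz": 0,"fingers": 0.5},
    {"dx": 0,"dy": 0,"dz": 0.055,"wx": 0,"wy": 0,"wz": 0,"fingers": 0.5},
    {"dx": 0,"dy": 0,"dz": 0,"wx": 1,"wy": 0,"wz": 0,"fingers": 0.5},
  ],
)

```text
clock: 8.18
eef_pos: [453.5, -27.7, 154.4]
tool_rot: [-0.84, 1.567, 0.497]
force: [-0.2, -1.5, -0.7]
width: 42.5
```

Emit:
servo_tool(
  rows=[
    {"dx": 0,"dy": 0,"dz": 0,"wx": 1,"wy": 0,"wz": 0,"fingers": 0.5},
    {"dx": 0,"dy": 0,"dz": 0,"wx": 1,"wy": 0,"wz": 0,"fingers": 0.5},
    {"dx": 0,"dy": 0,"dz": 0,"wx": 1,"wy": 0,"wz": 0,"fingers": 0.5},
    {"dx": 0,"dy": 0,"dz": 0,"wx": 1,"wy": 0,"wz": 0,"fingers": 0.5},
    {"dx": 0,"dy": 0,"dz": 0,"wx": 1,"wy": 0,"wz": 0,"fingers": 0.5},
  ],
)

```text
clock: 8.8
eef_pos: [453.0, -31.6, 154.4]
tool_rot: [-0.839, 1.567, -0.033]
force: [-0.3, -0.9, -0.2]
width: 42.5
```

Emit:
servo_tool(
  rows=[
    {"dx": 0,"dy": 0,"dz": 0,"wx": 1,"wy": 0,"wz": 0,"fingers": 0.5},
    {"dx": 0,"dy": 0,"dz": 0,"wx": 1,"wy": 0,"wz": 0,"fingers": 0.5},
    {"dx": 0,"dy": 0,"dz": 0,"wx": 1,"wy": 0,"wz": 0,"fingers": 0.5},
    {"dx": 0,"dy": 0,"dz": 0,"wx": 1,"wy": 0,"wz": 0,"fingers": 0.5},
    {"dx": 0,"dy": 0,"dz": 0,"wx": 1,"wy": 0,"wz": 0,"fingers": 0.5},
  ],
)

```text
clock: 9.43
eef_pos: [453.0, -31.7, 154.4]
tool_rot: [-0.386, 1.567, -0.104]
force: [-0.9, -0.5, 0.2]
width: 42.5
```

Emit:
servo_tool(
  rows=[
    {"dx": 0,"dy": 0,"dz": 0,"wx": 1,"wy": 0,"wz": 0,"fingers": 0.5},
    {"dx": 0,"dy": 0,"dz": 0,"wx": 1,"wy": 0,"wz": 0,"fingers": 0.5},
    {"dx": 0,"dy": 0,"dz": 0,"wx": 1,"wy": 0,"wz": 0,"fingers": 0.5},
    {"dx": 0,"dy": 0,"dz": 0,"wx": 1,"wy": 0,"wz": 0,"fingers": 0.5},
  ],
)

```text
clock: 9.93
eef_pos: [453.0, -31.7, 154.3]
tool_rot: [-0.023, 1.568, -0.16]
force: [0.2, 0.5, -0.2]
width: 42.5
```

Run:
```python
from h import *
print(ctrl.read_state()['qpos'].round(2))
plan([*L2W(-39,-12),80],ex)
for n in ('top','scene','wrist'): save(n+'4',ctrl.get_image(n))
a=cv2.imread('pics/scene4.png')[95:275,140:380];b=cv2.imread('pics/wrist4.png')
cv2.imwrite('pics/m4.png',np.hstack([cv2.resize(a,(400,300)),cv2.resize(b,(400,300))]))
cv2.imwrite('pics/t4.png',cv2.resize(cv2.imread('pics/top4.png')[140:290,190:390],None,fx=4,fy=4,interpolation=cv2.INTER_CUBIC))
```

```text
[-0.39  0.54  0.58  2.14 -0.53  0.6   0.43]
clock 9.93 pos [453.  -31.7 154.3] ledge [-33.6  -9. ] F [ 0.2  0.5 -0.2] w 42.5
shift in cur tool mm [74.3 -3.  -5.6] units [ 0.0991 -0.004  -0.0075] | in target tool units [ 0.0991 -0.004  -0.0072] turn units [-0.03  0.03  0.  ]
```

View pics/m4.png

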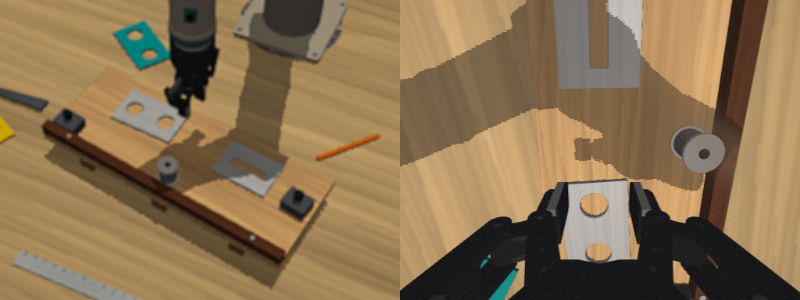

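View pics/t4.png

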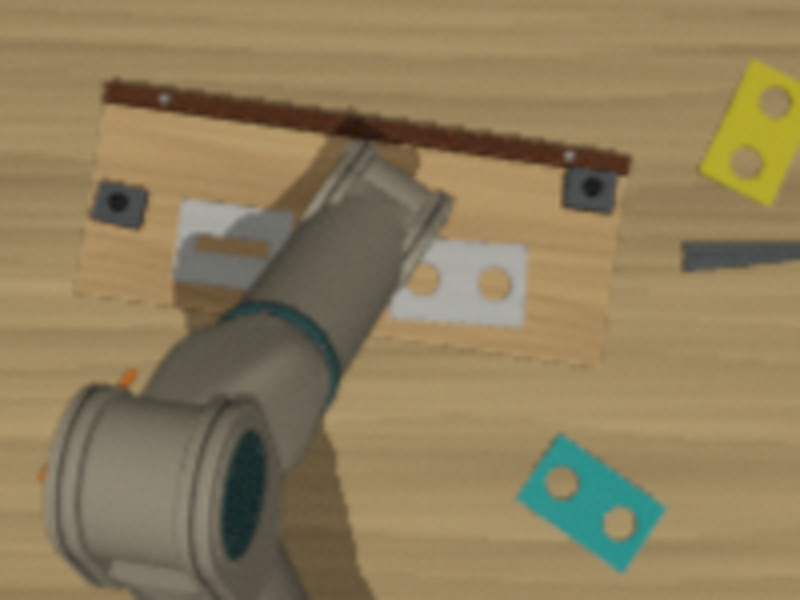

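Run:
```python
from h import *
k=ray('top',(592/4+189.6,187/4+139.6),105);print('knob',W2L(k))
for u in ((166,183),(229,179)):
    print('plate edge',W2L(ray('wrist',(u[0]*1.28,u[1]*1.28),66)))
for u in ((158,87),(240,87)): print('slot edge',W2L(ray('wrist',(u[0]*1.28,u[1]*1.28),66)))
for u in ((704-400,153),): print('spool top',W2L(ray('wrist',(u[0]*1.28,u[1]*1.28),102)))
for y in (-12,): print(L2W(-39,y))
```

```text
knob [  69.29000427 -222.1987476 ]
plate edge [-71.7313032 -44.5969486]
plate edge [ -0.2808064  -39.49124827]
slot edge [-75.31419654  60.58161275]
slot edge [ 6.36955609 60.74454312]
spool top [62.1235781   3.51680957]
[447.24977233 -34.0021767 ]
```

Emit:
servo_tool(
  rows=[
    {"dx": 0.04,"dy": 0,"dz": -0.0072,"wx": 0,"wy": 0,"wz": 0,"fingers": 0.5},
    {"dx": 0.04,"dy": 0,"dz": 0,"wx": 0,"wy": 0,"wz": 0,"fingers": 0.5},
    {"dx": 0.03,"dy": 0,"dz": 0,"wx": 0,"wy": 0,"wz": 0,"fingers": 0.5},
    {"dx": 0.004,"dy": 0,"dz": 0,"wx": 0,"wy": 0,"wz": 0,"fingers": 0.5},
    {"dx": 0,"dy": 0,"dz": 0,"wx": 0,"wy": 0,"wz": 0,"fingers": 0.5},
  ],
)

```text
clock: 10.7
eef_pos: [446.5, -31.3, 68.9]
tool_rot: [0.07, 1.57, -0.063]
force: [0.9, -0.4, 0.1]
width: 42.5
```

Emit:
servo_tool(
  rows=[
    {"dx": 0.002,"dy": 0,"dz": 0,"wx": 0,"wy": 0,"wz": 0,"fingers": 0.5},
    {"dx": 0.002,"dy": 0,"dz": 0,"wx": 0,"wy": 0,"wz": 0,"fingers": 0.5},
    {"dx": 0,"dy": 0,"dz": 0,"wx": 0,"wy": 0,"wz": 0,"fingers": 0.5},
  ],
)

```text
clock: 11.08
eef_pos: [446.1, -31.1, 65.8]
tool_rot: [0.219, 1.57, 0.085]
force: [-0.2, -0.2, -0.4]
width: 43.1
```

Emit:
servo_tool(
  rows=[
    {"dx": 0.002,"dy": 0,"dz": 0,"wx": 0,"wy": 0,"wz": 0,"fingers": 0.5},
    {"dx": 0.002,"dy": 0,"dz": 0,"wx": 0,"wy": 0,"wz": 0,"fingers": 0.5},
    {"dx": 0,"dy": 0,"dz": 0,"wx": 0,"wy": 0,"wz": 0,"fingers": 0.5},
  ],
)

```text
clock: 11.45
eef_pos: [445.9, -31.2, 62.4]
tool_rot: [-3.091, 1.57, 3.058]
force: [-0.8, -0.6, 0.0]
width: 42.9
```

Emit:
servo_tool(
  rows=[
    {"dx": 0.002,"dy": 0,"dz": 0,"wx": 0,"wy": 0,"wz": 0,"fingers": 0.5},
    {"dx": 0,"dy": 0,"dz": 0,"wx": 0,"wy": 0,"wz": 0,"fingers": 0.5},
  ],
)

```text
clock: 11.7
eef_pos: [445.9, -31.2, 60.9]
tool_rot: [2.968, 1.571, 2.834]
force: [0.0, 0.1, 0.2]
width: 42.8
```

Emit:
servo_tool(
  rows=[
    {"dx": 0.002,"dy": 0,"dz": 0,"wx": 0,"wy": 0,"wz": 0,"fingers": 0.5},
    {"dx": 0,"dy": 0,"dz": 0,"wx": 0,"wy": 0,"wz": 0,"fingers": 0.5},
  ],
)

```text
clock: 11.95
eef_pos: [445.9, -31.2, 59.4]
tool_rot: [2.978, 1.571, 2.844]
force: [-0.0, 0.6, -0.9]
width: 42.8
```

Run:
```python
from h import *
plan([*L2W(-39,-12),60],ex)
for n in ('scene','wrist'): save(n+'5',ctrl.get_image(n))
b=cv2.imread('pics/wrist5.png');a=cv2.imread('pics/scene5.png')[135:215,190:297]
cv2.imwrite('pics/m5.png',np.hstack([cv2.resize(a,(400,300)),cv2.resize(b,(400,300))]))
```

```text
clock 11.95 pos [445.9 -31.2  59.4] ledge [-40.7  -9.4] F [-0.   0.6 -0.9] w 42.8
shift in cur tool mm [-0.6 -2.6  1.7] units [-0.0007 -0.0035  0.0023] | in target tool units [-0.0007 -0.0035  0.0023] turn units [-0. -0. -0.]
```

View pics/m5.png

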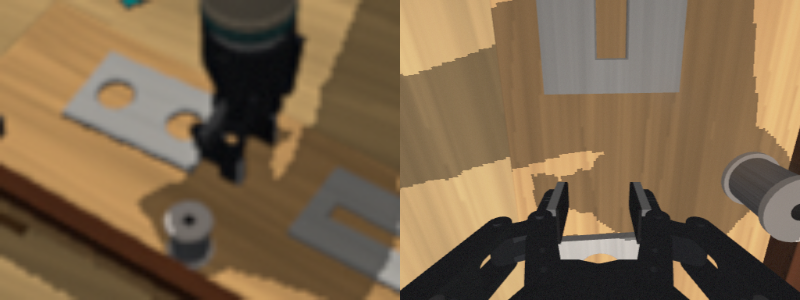

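Emit:
servo_tool(
  rows=[
    {"dx": 0.0015,"dy": 0,"dz": 0.002,"wx": 0,"wy": 0,"wz": 0,"fingers": 0.5},
    {"dx": 0,"dy": 0,"dz": 0,"wx": 0,"wy": 0,"wz": 0,"fingers": 0.5},
  ],
)

```text
clock: 12.3
eef_pos: [447.6, -31.4, 58.4]
tool_rot: [-0.202, 1.571, -0.336]
force: [0.0, -0.3, 0.4]
width: 42.6
```

Emit:
servo_tool(
  rows=[
    {"dx": 0.0015,"dy": 0,"dz": 0,"wx": 0,"wy": 0,"wz": 0,"fingers": 0.5},
    {"dx": 0,"dy": 0,"dz": 0,"wx": 0,"wy": 0,"wz": 0,"fingers": 0.5},
  ],
)

```text
clock: 12.55
eef_pos: [447.6, -31.4, 58.2]
tool_rot: [0.792, 1.57, 0.658]
force: [-1.7, 0.7, 12.3]
width: 42.7
```

Emit:
servo_tool(
  rows=[
    {"dx": 0.0015,"dy": 0,"dz": 0,"wx": 0,"wy": 0,"wz": 0,"fingers": 0.5},
    {"dx": 0,"dy": 0,"dz": 0,"wx": 0,"wy": 0,"wz": 0,"fingers": 0.5},
  ],
)

```text
clock: 12.8
eef_pos: [447.6, -31.4, 58.1]
tool_rot: [0.855, 1.568, 0.721]
force: [-3.8, 0.6, 26.5]
width: 42.9
```

Emit:
servo_tool(
  rows=[
    {"dx": -0.005,"dy": 0,"dz": 0,"wx": 0,"wy": 0,"wz": 0,"fingers": 0.5},
    {"dx": 0,"dy": -0.008,"dz": 0,"wx": 0,"wy": 0,"wz": 0,"fingers": 0.5},
    {"dx": 0,"dy": -0.008,"dz": 0,"wx": 0,"wy": 0,"wz": 0,"fingers": 0.5},
    {"dx": 0,"dy": -0.006,"dz": 0,"wx": 0,"wy": 0,"wz": 0,"fingers": 0.5},
  ],
)

```text
clock: 13.3
eef_pos: [445.0, -48.4, 59.7]
tool_rot: [-2.502, 1.57, -2.636]
force: [-0.3, 0.5, -0.4]
width: 42.5
```

Emit:
servo_tool(
  rows=[
    {"dx": 0,"dy": -0.006,"dz": 0,"wx": 0,"wy": 0,"wz": 0,"fingers": 0.5},
    {"dx": 0,"dy": -0.006,"dz": 0,"wx": 0,"wy": 0,"wz": 0,"fingers": 0.5},
    {"dx": 0,"dy": -0.006,"dz": 0,"wx": 0,"wy": 0,"wz": 0,"fingers": 0.5},
    {"dx": 0,"dy": -0.006,"dz": 0,"wx": 0,"wy": 0,"wz": 0,"fingers": 0.5},
  ],
)

```text
clock: 13.8
eef_pos: [442.8, -65.8, 59.9]
tool_rot: [2.145, 1.571, 2.011]
force: [1.1, 0.8, -0.6]
width: 42.4
```

Run:
```python
from h import *
plan([*L2W(-39,-165),60],ex)
for n in ('scene','wrist'): save(n+'6',ctrl.get_image(n))
b=cv2.imread('pics/wrist6.png');a=cv2.imread('pics/scene6.png')[115:235,150:310]
cv2.imwrite('pics/m6.png',np.hstack([cv2.resize(a,(400,300)),cv2.resize(b,(400,300))]))
```

```text
clock 13.8 pos [442.8 -65.8  59.9] ledge [-39.2 -44.1] F [ 1.1  0.8 -0.6] w 42.4
shift in cur tool mm [-1.000e-01 -1.209e+02  2.000e-01] units [-1.000e-04 -1.612e-01  3.000e-04] | in target tool units [-1.000e-04 -1.612e-01  2.000e-04] turn units [-0. -0. -0.]
```

View pics/m6.png

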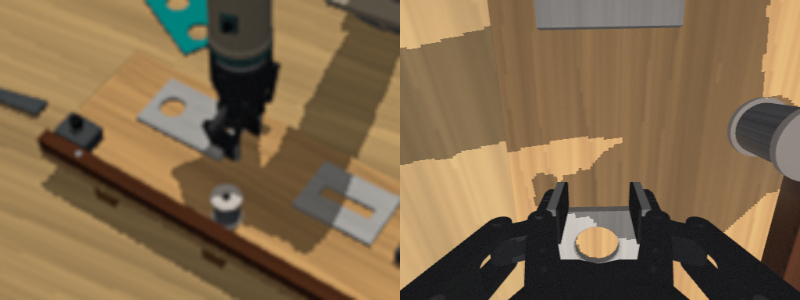

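Run:
```python
from h import *
for u in ((570-400,207),(630-400,207)):
    print('plate edge',W2L(ray('wrist',(u[0]*1.28,u[1]*1.28),66)))
for z in (61,66): print('TCP proj',proj('wrist',[*L2W(-39.2,-44.1),z])/1.28)
b=cv2.imread('pics/wrist6.png')[210:350,180:350]
cv2.imwrite('pics/c6.png',cv2.resize(b,None,fx=4,fy=4,interpolation=cv2.INTER_CUBIC))
```

```text
plate edge [-59.73787077 -52.54881232]
plate edge [-17.88815801 -52.57330132]
TCP proj [199.41767767 192.66030507]
TCP proj [199.43510679 196.18767235]
```

View pics/c6.png

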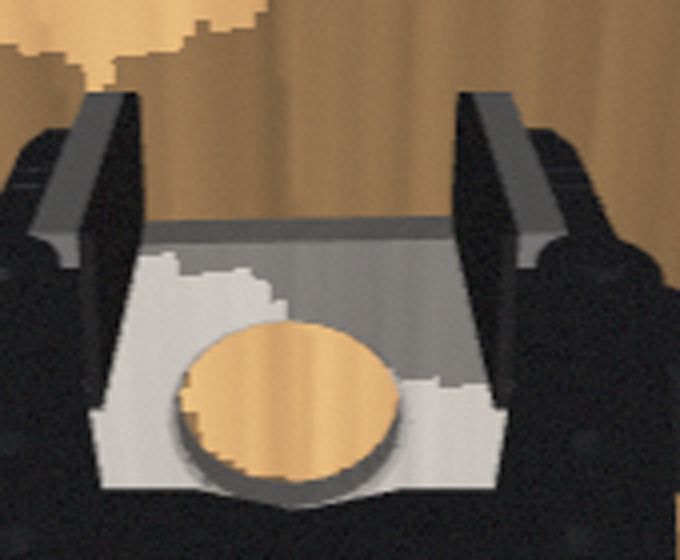

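Emit:
servo_tool(
  rows=[
    {"dx": 0,"dy": -0.008,"dz": 0,"wx": 0,"wy": 0,"wz": 0,"fingers": 0.5},
    {"dx": 0,"dy": -0.008,"dz": 0,"wx": 0,"wy": 0,"wz": 0,"fingers": 0.5},
    {"dx": 0,"dy": -0.008,"dz": 0,"wx": 0,"wy": 0,"wz": 0,"fingers": 0.5},
    {"dx": 0,"dy": -0.008,"dz": 0,"wx": 0,"wy": 0,"wz": 0,"fingers": 0.5},
    {"dx": 0,"dy": -0.008,"dz": 0,"wx": 0,"wy": 0,"wz": 0,"fingers": 0.5},
  ],
)

```text
clock: 14.52
eef_pos: [438.7, -95.7, 59.9]
tool_rot: [2.86, 1.571, 2.726]
force: [0.4, 1.3, -0.1]
width: 42.7
```

Emit:
servo_tool(
  rows=[
    {"dx": 0,"dy": -0.008,"dz": 0,"wx": 0,"wy": 0,"wz": 0,"fingers": 0.5},
    {"dx": 0,"dy": -0.008,"dz": 0,"wx": 0,"wy": 0,"wz": 0,"fingers": 0.5},
    {"dx": 0,"dy": -0.008,"dz": 0,"wx": 0,"wy": 0,"wz": 0,"fingers": 0.5},
    {"dx": 0,"dy": -0.008,"dz": 0,"wx": 0,"wy": 0,"wz": 0,"fingers": 0.5},
    {"dx": 0,"dy": -0.008,"dz": 0,"wx": 0,"wy": 0,"wz": 0,"fingers": 0.5},
  ],
)

```text
clock: 15.15
eef_pos: [434.8, -125.4, 59.9]
tool_rot: [1.247, 1.571, 1.113]
force: [-0.5, -0.1, 0.4]
width: 42.7
```

Run:
```python
from h import *
plan([*L2W(-39,-164),60],ex)
for n in ('scene','wrist'): save(n+'7',ctrl.get_image(n))
b=cv2.imread('pics/wrist7.png');a=cv2.imread('pics/scene7.png')[115:235,150:310]
cv2.imwrite('pics/m7.png',np.hstack([cv2.resize(a,(400,300)),cv2.resize(b,(400,300))]))
```

```text
clock 15.15 pos [ 434.8 -125.4   59.9] ledge [ -39.2 -104.3] F [-0.5 -0.1  0.4] w 42.7
shift in cur tool mm [ -0.1 -59.7   0.2] units [-0.0001 -0.0796  0.0003] | in target tool units [-0.0001 -0.0796  0.0002] turn units [-0.  0. -0.]
```

View pics/m7.png

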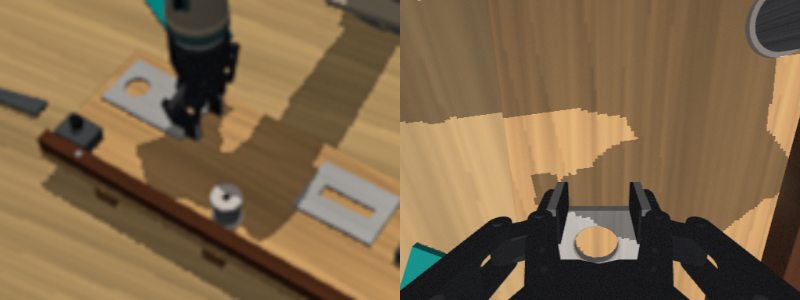

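Emit:
servo_tool(
  rows=[
    {"dx": 0,"dy": -0.008,"dz": 0,"wx": 0,"wy": 0,"wz": 0,"fingers": 0.5},
    {"dx": 0,"dy": -0.008,"dz": 0,"wx": 0,"wy": 0,"wz": 0,"fingers": 0.5},
    {"dx": 0,"dy": -0.008,"dz": 0,"wx": 0,"wy": 0,"wz": 0,"fingers": 0.5},
    {"dx": 0,"dy": -0.008,"dz": 0,"wx": 0,"wy": 0,"wz": 0,"fingers": 0.5},
    {"dx": 0,"dy": -0.008,"dz": 0,"wx": 0,"wy": 0,"wz": 0,"fingers": 0.5},
  ],
)

```text
clock: 15.88
eef_pos: [430.8, -155.2, 59.9]
tool_rot: [-2.933, 1.571, -3.067]
force: [-0.4, 1.2, -0.1]
width: 42.6
```

Emit:
servo_tool(
  rows=[
    {"dx": 0,"dy": -0.008,"dz": 0,"wx": 0,"wy": 0,"wz": 0,"fingers": 0.5},
    {"dx": 0,"dy": -0.008,"dz": 0,"wx": 0,"wy": 0,"wz": 0,"fingers": 0.5},
    {"dx": 0,"dy": -0.008,"dz": 0,"wx": 0,"wy": 0,"wz": 0,"fingers": 0.5},
    {"dx": 0,"dy": -0.005,"dz": 0,"wx": 0,"wy": 0,"wz": 0,"fingers": 0.5},
    {"dx": 0,"dy": 0,"dz": 0,"wx": 0,"wy": 0,"wz": 0,"fingers": 0.5},
  ],
)

```text
clock: 16.5
eef_pos: [427.9, -176.8, 60.0]
tool_rot: [-0.998, 1.57, -1.133]
force: [-0.1, -0.3, -0.5]
width: 42.5
```

Run:
```python
from h import *
plan([*L2W(-39,-164),60],ex)
for n in ('scene','wrist','top'): save(n+'8',ctrl.get_image(n))
b=cv2.imread('pics/wrist8.png')[210:350,180:350];a=cv2.imread('pics/scene8.png')[105:195,150:270]
cv2.imwrite('pics/m8.png',np.hstack([cv2.resize(a,(400,300)),cv2.resize(b,(400,300))]))
cv2.imwrite('pics/t8.png',cv2.resize(cv2.imread('pics/top8.png')[140:290,190:390],None,fx=4,fy=4,interpolation=cv2.INTER_CUBIC))
```

```text
clock 16.5 pos [ 427.9 -176.8   60. ] ledge [ -39.2 -156.1] F [-0.1 -0.3 -0.5] w 42.5
shift in cur tool mm [-0.  -7.9  0.2] units [-0.0001 -0.0106  0.0002] | in target tool units [-0.0001 -0.0106  0.0002] turn units [-0.01  0.    0.  ]
```

View pics/m8.png

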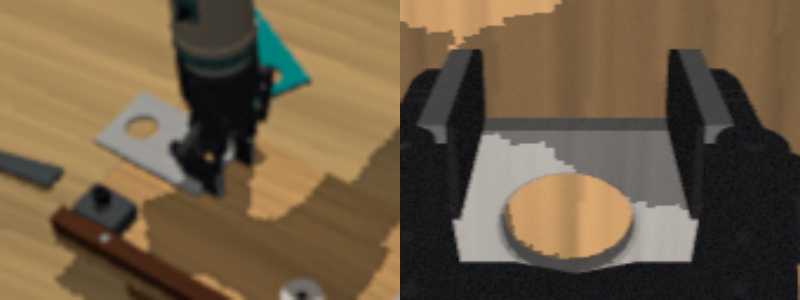

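View pics/t8.png

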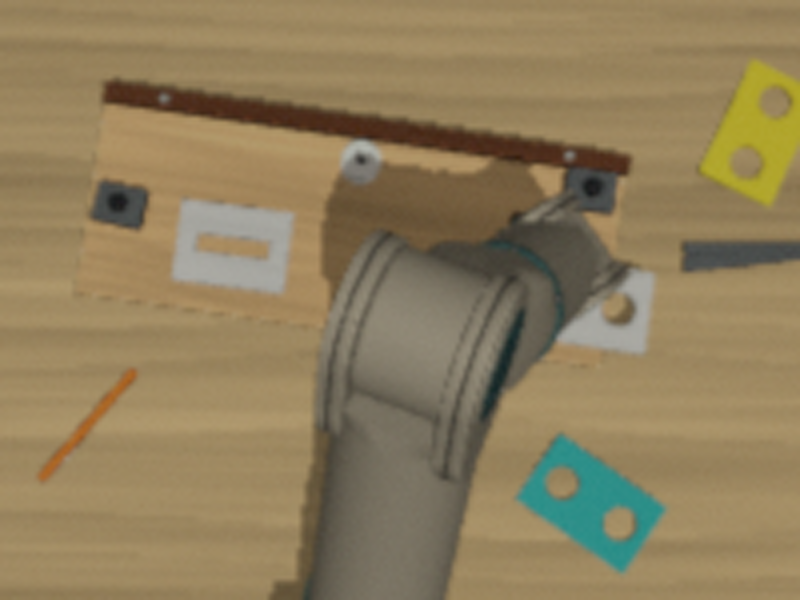

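Run:
```python
from h import *
for u in ((656,271),(645,355)):
    print('top corner',W2L(ray('top',(u[0]/4+189.6,u[1]/4+139.6),66)))
for u in ((143,92),(95,141)):
    print('scene corner',W2L(ray('scene',(150+u[0]*.3,105+u[1]*.3),66)))
for u in ((484,125),(680,125)):
    print('inner edge',W2L(ray('wrist',(180+(u[0]-400)*.425,210+u[1]*.4667),66)))
for u in ((600,365),): print('ledge FR',W2L(ray('top',(u[0]/4+189.6,u[1]/4+139.6),60)))
```

```text
top corner [   1.8584796  -300.25019077]
top corner [ -80.98555822 -299.82466084]
scene corner [ -78.49459311 -294.68223036]
scene corner [   1.11402746 -292.68547782]
inner edge [ -60.8755959  -165.63845203]
inner edge [ -15.31312178 -165.61063833]
ledge FR [ -96.6149116  -258.67679589]
```

Emit:
servo_tool(
  rows=[
    {"dx": 0,"dy": -0.005,"dz": 0,"wx": 0,"wy": 0,"wz": 0,"fingers": 0.5},
    {"dx": 0,"dy": -0.0045,"dz": 0,"wx": 0,"wy": 0,"wz": 0,"fingers": 0.5},
    {"dx": 0,"dy": 0,"dz": 0,"wx": 0,"wy": 0,"wz": 0,"fingers": 0.5},
    {"dx": 0,"dy": 0.02,"dz": 0,"wx": 0,"wy": 0,"wz": 0,"fingers": 0.5},
    {"dx": 0,"dy": 0.02,"dz": 0,"wx": 0,"wy": 0,"wz": 0,"fingers": 0.5},
  ],
)

```text
clock: 17.27
eef_pos: [431.0, -152.1, 59.9]
tool_rot: [2.066, 1.57, 1.933]
force: [-0.5, 0.1, -1.1]
width: 42.6
```

Emit:
servo_tool(
  rows=[
    {"dx": -0.05,"dy": 0.02,"dz": 0,"wx": 0,"wy": 0,"wz": 0,"fingers": 0.5},
    {"dx": -0.06,"dy": 0.06,"dz": 0,"wx": 0,"wy": 0,"wz": 0,"fingers": 0.5},
    {"dx": -0.05,"dy": 0.06,"dz": 0,"wx": 0,"wy": 0,"wz": 0,"fingers": 0.5},
    {"dx": 0,"dy": 0.07,"dz": 0,"wx": 0,"wy": 0,"wz": 0,"fingers": 0.5},
    {"dx": 0,"dy": 0.05,"dz": 0,"wx": 0,"wy": 0,"wz": 0,"fingers": 0.5},
  ],
)

```text
clock: 17.9
eef_pos: [456.6, 43.1, 179.5]
tool_rot: [1.407, 1.569, 1.277]
force: [0.8, 0.1, -0.0]
width: 42.7
```

Emit:
servo_tool(
  rows=[
    {"dx": 0,"dy": 0,"dz": 0,"wx": 0,"wy": 0,"wz": 0,"fingers": 0.5},
    {"dx": 0,"dy": 0,"dz": 0,"wx": 0,"wy": 0,"wz": 0,"fingers": 0.5},
  ],
)

```text
clock: 18.15
eef_pos: [456.4, 39.1, 179.0]
tool_rot: [-2.502, 1.57, -2.635]
force: [-0.1, -0.2, 0.0]
width: 43.0
```

Run:
```python
from h import *
plan([*L2W(-39,-164),60],ex)
for n in ('scene','top'): save(n+'9',ctrl.get_image(n))
a=cv2.imread('pics/scene9.png')[105:195,150:270]
cv2.imwrite('pics/m9.png',cv2.resize(a,None,fx=5,fy=5,interpolation=cv2.INTER_CUBIC))
cv2.imwrite('pics/t9.png',cv2.resize(cv2.imread('pics/top9.png')[140:290,190:390],None,fx=4,fy=4,interpolation=cv2.INTER_CUBIC))
for c in ('top','scene'):
    for d in ctrl.mark_of('holed_plate',c)[:4]: print(c,round(d['conf'],2),W2L(ray(c,d['point'],60)).round(1))
```

```text
clock 18.15 pos [456.4  39.1 179. ] ledge [-39.7  61.6] F [-0.1 -0.2  0. ] w 43.0
shift in cur tool mm [ 119.1 -225.6    0.6] units [ 0.1588 -0.3008  0.0008] | in target tool units [ 0.1587 -0.3008  0.0009] turn units [ 0.01 -0.    0.  ]
top 0.75 [ 151.4 -379.6]
top 0.67 [-237.7 -261.1]
top 0.66 [ -54.2 -245.3]
scene 0.87 [-199.5 -245.4]
scene 0.7 [ -45.6 -249.4]
scene 0.68 [ 200.6 -357. ]
scene 0.27 [87.1  1.8]
```

View pics/m9.png

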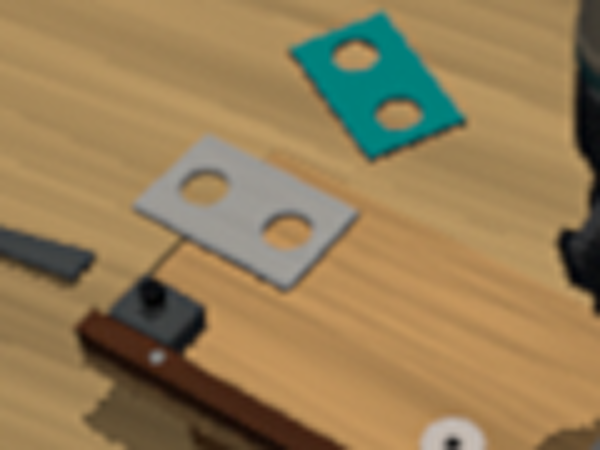

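View pics/t9.png

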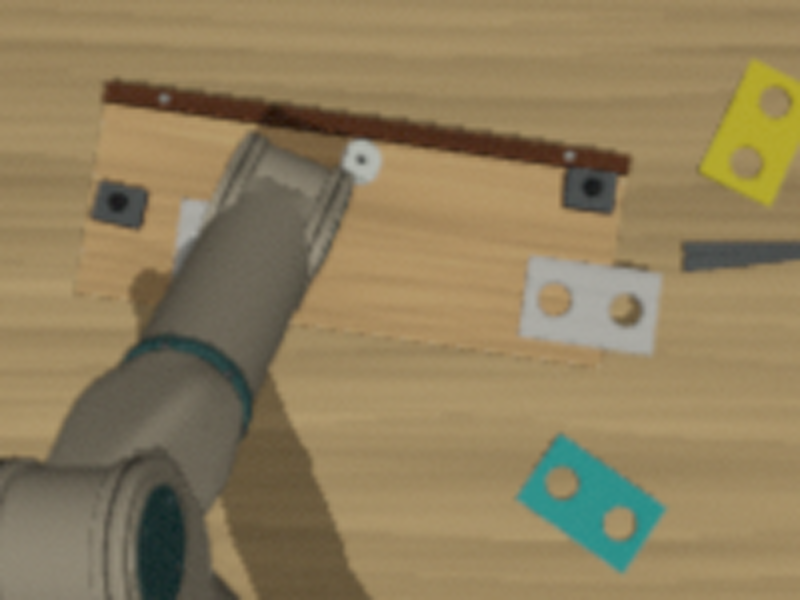

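Run:
```python
from h import *
T=lambda u,z:W2L(ray('top',(u[0]/4+189.6,u[1]/4+139.6),z)).round(1)
S=lambda u,z:W2L(ray('scene',(150+u[0]/5-.4,105+u[1]/5-.4),z)).round(1)
t=[T(u,66) for u in ((529,257),(663,272),(654,355),(520,337))]; print(t,np.mean(t,0))
s=[S(u,66) for u in ((208,135),(358,213),(287,291),(133,207))]; print(s,np.mean(s,0))
print('ledge end T',T((601,364),60),T((617,248),60),'S',S((150,275),60),S((183,240),60))
print('knob',T((592,187),105))
```

```text
[array([  -2.4, -175.6]), array([   1.9, -307.1]), array([ -79.7, -308.5]), array([ -81.1, -177.1])] [ -40.325 -242.075]
[array([ -79. , -302.5]), array([ -78.3, -174.5]), array([   2. , -172.8]), array([   0.9, -302.8])] [ -38.6  -238.15]
ledge end T [ -95.5 -259.5] [  19.4 -260.6] S [  37.3 -259.4] [   1.5 -260.6]
knob [  69.3 -222.2]
```

Run:
```python
from cell import ctrl
print(ctrl.finish_job())
```

```text
the job is handed in; nothing more can be done
None
```

I pushed the right-hand weight straight back against the guide strip, then pushed the aluminium plate with two holes out over the right end of the ledge. I used two slightly opened fingertips for the plate, backed off clear of everything, and handed the job in at about 18 s. It reported no verdict.

| Last check before handing in | Measured (ledge frame) | Required |
|---|---|---|
| Plate centre, x | about -39 mm | -65 to +12 mm |
| Plate centre, y | about -240 mm | -224 to -254 mm |
| Overhang past the right end | about 45 mm | 29 to 59 mm |
| Plate out of square | within about 2° (0.035 rad) | under 0.15 rad |
| Weight origin, x | about 69 mm | over 60 mm |

- **Plate position:** the top camera put the plate centre at y = -242 mm and the scene camera at -238 mm, a difference within calibration error. The network's origin marks were less accurate: -245 mm (top) and -249 mm (scene) in y, and -54 mm and -46 mm in x. I relied on the plate corners instead, but the marks also fall inside the limits.
- **Bystanders:** the other weight and the spool looked unmoved in the last top picture. The arm hid part of the slotted plate there; it was unmoved in the picture before the final 7 mm push. I did not check the cone, tub, ruler, shears and pencil at the end, but the arm never went near them.
- **Force:** the largest I read was about 27 N, when I felt for the ledge top with the fingertips.

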